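# Load a pipe stub into the cross-drilling jig

### The job

Get the brass pipe stub ready for drilling: roll it along the bench and up the run-up into the V of the drilling jig, then push it along the V until its end butts against the steel end stop, and last fold the blue guide arm over so that it rests on the stub. Do it all by pushing with the fingers: never pick the stub up, do not let it run away fast or slam the arm, and leave the other things on the bench where they are.

Things in the scene. Friction and masses are not known exactly. Their poses are not given: they have to be found in the camera images.
- stub: Brass pipe stub to be drilled: 32 mm diameter, 180 mm long, about 0.4 kg, loose on the robot's side of the jig, 115 to 145 mm from the V, up to 0.2 rad askew to it. Origin: middle of its axis; y along the pipe; x and z turn as it rolls. Smooth, low friction; let go, it rolls out soon. Its middle starts 25 to 55 mm further toward jig -y than when against the stop.
- jig: Drilling jig, screwed to the bench. Origin: on the bench (z = 0) below the bottom of the V; x away from the robot, y along the V to the left, z up. 90 degree V: bottom at x 0, z 3 mm; rear leg up to x 22, z 25 mm; behind it a wooden rail to x 56, 26 mm high. V and run-up reach from y = -70 to +90 mm; beyond -70 the end is open, over bare bench.
- crest (a point): Middle of the V's front edge: jig x = -13, y = 10, z = 16 mm. The flat aluminium run-up rises to it from the bench at jig x = -65 mm. Over it, the stub drops into the V by itself.
- end_stop (a point): Point on the end stop's face where the middle of the stub's left end comes to lie: jig x = 0, y = 95, z = 25.6 mm. The stop is an upright dark steel plate, jig x -17 to 45 mm, 46 mm high, facing jig -y.
- v_seat (a point): Where the middle of the stub's axis lies when it is home in the V and against the stop: jig x = 0, y = 5, z = 25.6 mm. The stub then overhangs the V's right end by 15 mm.
- guide_arm (a joint): Angle of the blue guide arm (rad): 0 = level, lying on a seated stub; 1.57 = upright; starts at 1.6 to 1.85, leaning away from the robot. Hinge pin along jig y at jig x = 40, y = 10, z = 48 mm; it folds toward the robot and down. Stiff hinge: the arm stays where it is left; 1 to 3 N at its end moves it. With no stub it folds to -0.12.
- guide_arm_knob (a point): Centre of the red ball knob (22 mm) at the guide arm's free end, 90 mm from the hinge pin. The arm is a plate 30 mm wide, 10 mm thick, out to 76 mm from the hinge; level, its upper face is 52 mm above the bench. A steel drill bush, 21 mm wide, 12 mm high, stands on that face 40 mm from the hinge.
- tape_measure: Yellow tape measure, 34 x 83 x 64 mm, standing loose on the left; bystander, leave alone. Origin: centre of its underside.
- ring_nut: Chrome ring nut, 44 mm wide, 14 mm high, loose on the left; bystander. Origin: centre of its underside.
- flange: Chrome wall flange, 64 mm wide, 12 mm high, loose on the left; bystander. Origin: centre of its underside.
- chisel: Chisel with an orange handle, 235 mm long, 25 mm high, loose on the right; bystander. Origin: centre of its underside.
- offcut: Softwood offcut, 38 x 110 x 19 mm, loose on the right; bystander. Origin: centre of its underside.
- pencil: Red carpenter pencil, 170 mm long, 9 mm high, loose on the left; bystander. Origin: centre of its underside.
Things that resemble listed ones, but are neither listed nor needed, are in the scene too. Leave any purple look-alike of the stub alone.

How it is judged:
On the way:
1. the stub lies in the V with its end against the stop while the guide arm is still raised (x of stub in the frame of jig between -0.004 and 0.004 m and z of stub in the frame of jig between 0.022 and 0.029 m and y of stub in the frame of jig between 0.002 and 0.008 m and angle between the y axis of stub and the y axis of jig, either way round below 0.06 rad and value of joint guide_arm above 0.8 rad), for 0.2 s.
At the end, for the whole second after the job is handed in: The stub lies at rest in the V (axis within 4 mm of the seat across and 3.5 mm in height, within 0.06 rad of the V's direction), its end within 3 mm of the end stop, and the guide arm is folded down on it (joint within 0.06 rad of level) (x of stub in the frame of jig between -0.004 and 0.004 m and z of stub in the frame of jig between 0.022 and 0.029 m and y of stub in the frame of jig between 0.002 and 0.008 m and angle between the y axis of stub and the y axis of jig, either way round below 0.06 rad and value of joint guide_arm between -0.06 and 0.06 rad and linear speed of stub below 0.02 m/s); the robot touches nothing.
It fails at once if the stub is picked up (its middle more than 40 mm above the bench; the crest takes it to 32 mm) (height (world z) of stub above 0.04 m).
It fails at once if the stub runs faster than 0.5 m/s (flung, not rolled under control) (linear speed of stub above 0.5 m/s).
It fails at once if the guide arm is slammed (folds faster than 5 rad/s) (velocity of joint guide_arm below -5 rad/s).
It fails at once if a bystander is moved more than 30 mm (distance of any of tape_measure, ring_nut, flange, chisel, offcut, pencil from where it was at the start of the episode above 0.03 m).
It also fails if it takes over 72 s, if anything falls off the work surface, if the arm or the gripper's body presses on something with over 40 N, if the wrist force passes 120 N, or if a joint passes its speed limit or range.

### The arm

A 6-joint arm with a two-finger parallel gripper is mounted at the origin on a cart in front of the work surface, level with it; the furniture and walls round the work are solid. World frame = base frame: x ahead of the robot, y to its left, z up, the work surface at z = 0. Lengths are in m, angles in rad, forces in N, time in s.
With the tool pointing down it reaches from about 0.35 to 0.85 m from the base axis. Payload 8.1 kg.
Tool frame: the origin (TCP) lies at the centre of the arm's flange, where the gripper is bolted on; the fingertips stand 186 mm ahead of it and the grasp point (between the pads) lies 167 mm ahead of it (robot.grasp_offset is the distance from the TCP to the grasp point, in m); z points along the fingers, y is the line along which they close (so a half turn about z gives the same grasp; the last joint's range is limited). The gripper opens to 93 mm and grips with 3 to 60 N. Pads are 15 mm wide; open, the fingers measure 128 mm over their backs; the gripper's body (75 mm by 188 mm) begins 65 mm behind the grasp point.
Start: joints at [1.112, 0.13, 1.488, -0, 1.523, -0.085], TCP at [0.219, 0.559, 0.405] pointing down, gripper open.
Joint ranges: [-2.96, 2.96], [-0.89, 2.26], [0.02, 2.5], [-1.34, 4.48], [0, 2.73], [-2.66, 2.66]. Speed limits (rad/s): [2.39, 2.39, 2.79, 3.14, 3.14, 3.14].

### API

Orientations are given as a rotation vector (axis times angle).
In Python, from plant import robot gives the robot as it stands.
- The arm moves only by the tool drive_tool, never from a script. Its argument "moves" is one flat list of numbers, 7 for each row, row after row: the finger opening in mm, from 0 to 93, then the shift along the tool's x, y, z in mm, then the turn, a rotation vector about the tool's x, y, z in degrees. A call has 1 to 8 rows; each row shifts and turns the commanded pose from where the row before left it, along the tool's axes as they then stand; what a row does not reach is not made up. A row lasts 1/10 s, in which the tool goes at most 50 mm and 8.59 degrees, less where a joint would pass 70% of its speed; a pose out of reach is approached as far as the arm can. A call is refused whole if a number of a shift passes 50 or a number of a turn 8.59, either way. A call with a gripper value outside its range is refused whole. The fingers move at their own pace and stop on an object; "grip_force" is the grip in N (left out, the last holds). Time passes only in rows, so rows that do not move let the fingers close. It gives the time, the measured TCP pose, the force, the opening and the grip force at its end, in the units of the state.
- robot.read_state(): the state, without advancing time (a new reading comes with each control period).
- robot.read_camera(name): name is "scene" or "top" or "wrist"; returns a dict with "color" (480x640x3 uint8, red, green, blue), "depth" (480x640 float32, m along the optical axis (not along the pixel's ray), 0 where there is no reading), "mtx" (3x3 intrinsics, pixels), "dist_coeffs" ([k1, k2, p1, p2, k3] as OpenCV has them; the pictures are not rectified), "R" (3x3) and "t" (3): a world point X has camera coordinates R X + t. Camera axes: x right, y down, z forward; pixel columns grow to the right and rows downward; lengths in m; the calibration is good to about 2 mm. A picture is of the moment at which its call begins.
- robot.close_job(): hands the job in; it is judged then, once.
The state is a dict: "t": time; "q": joint angles; "dq": joint speeds; "joint_torque": joint torques, N m; "tool_pos": TCP position; "orientation": TCP orientation; "force": force on the tool from outside, world axes, zero at the start; "wrist_torque": the same for the moment, N m; "opening": finger opening in m; "gripper_force": force on a finger pad.
Only numpy, scipy, OpenCV 4.12 (cv2) and the standard library are available. Lean on these libraries where they do the work, as an engineer would, in place of code of your own. Each camera call takes 0.05 s, during which the arm holds its last target. There are 200 camera calls.

## Working session

There is one attempt and no reset: what is moved stays moved. The work goes in short steps, Python scripts to look and compute and a tool call to move; the robot and the scene stay as the last step left them, time stands still between calls to the robot, and variables do not carry over. Pictures are saved under pics/ and viewed, at most 10 in all, crops included, and the job is handed in when it is done.

Besides the shell and the picture viewer there is one more tool, called after ">>>" in YAML: its name, and indented under it one key for each argument. drive_tool: Moves the arm, as the interface text tells. Its arguments: {"type":"object","properties":{"moves":{"type":"array","items":{"type":"number"}},"grip_force":{"type":"number"}},"required":["moves"]}

```bash
mkdir -p pics; cat > h.py <<'E'
import numpy as np, cv2
from plant import robot
def shot(n,f):
    c=robot.read_camera(n); cv2.imwrite(f'pics/{f}.png',c['color'][:,:,::-1]); np.savez(f'pics/{f}.npz',**c); return c
def px2w(c,u,v,z=None):
    p=cv2.undistortPoints(np.array([[[u,v]]],float),c['mtx'],c['dist_coeffs'])[0,0]
    r=np.array([p[0],p[1],1.]); R=c['R'];t=c['t']; o=-R.T@t; d=R.T@r
    if z is None:
        dd=c['depth'][int(round(v)),int(round(u))]; return o+d*dd
    return o+d*(z-o[2])/d[2]
E
python3 - <<'E'
from h import *
shot('top','top0');shot('scene','scene0'); print(robot.read_state())
E
```

```text
{'t': 0.1, 'q': array([ 1.11162932e+00,  1.31093349e-01,  1.48921097e+00, -3.23607041e-05,
        1.52300254e+00, -8.53874529e-02]), 'dq': array([ 0.00032844, -0.00132157, -0.00247712, -0.00113468, -0.00197576,
        0.00019239]), 'joint_torque': array([ 1.09024288e-03, -5.61343288e+01, -4.93095160e+01,  7.70324632e-02,
        2.91220093e-02, -5.29996714e-05]), 'tool_pos': array([0.21896312, 0.55838518, 0.40376519]), 'orientation': array([-5.83637142e-01, -3.08646474e+00,  2.60675687e-03]), 'force': array([ 0.12357421, -0.0676441 ,  0.17761049]), 'wrist_torque': array([ 0.01149027, -0.03332926,  0.01106219]), 'gripper_force': 0.0, 'opening': 0.0930156181929312}
```

View pics/top0.png

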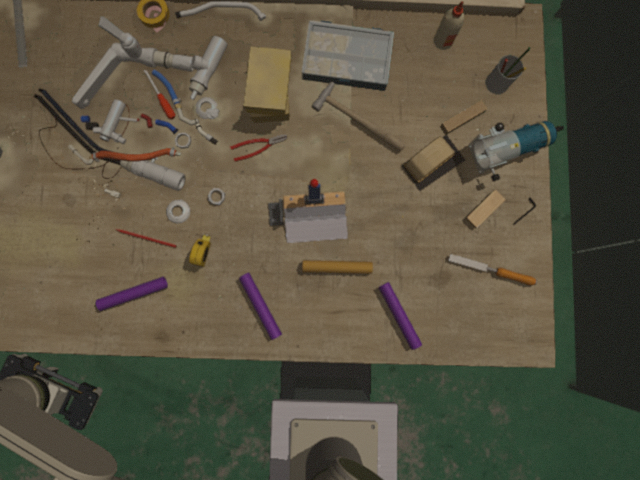

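View pics/scene0.png

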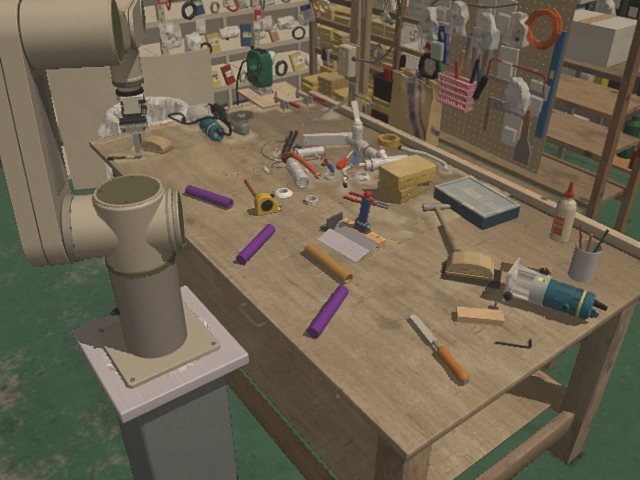

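The top view shows one brass stub at (337,267) and three purple look-alikes at (131,294), (260,306) and (400,316). The jig is at (316,217), with its end stop at (277,213) and its red knob at (314,184). The brass one is on the robot's side of the jig and isn't purple, so it's the one meant. I'll confirm that in an enlarged crop.

```bash
python3 - <<'E'
from h import *
im=cv2.imread('pics/top0.png')[170:290,255:415]
cv2.imwrite('pics/crop0.png',cv2.resize(im,None,fx=5,fy=5,interpolation=cv2.INTER_CUBIC))
c=np.load('pics/top0.npz'); print(c['mtx'],c['dist_coeffs'],-c['R'].T@c['t'])
E
```

```text
[[483.61041687   0.         316.87351047]
 [  0.         483.61041687 240.07554933]
 [  0.           0.           1.        ]] [-0.03164415  0.          0.          0.          0.        ] [0.39988527 0.0716769  1.26344783]
```

View pics/crop0.png

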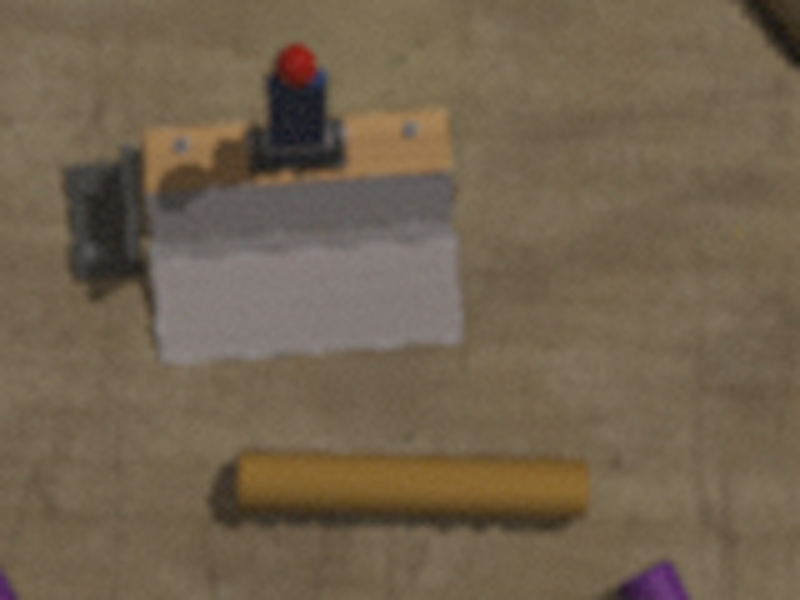

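The crop confirms a solid brass stub, from (238,482) to (587,488) in crop pixels. The jig's run-up foot runs from (162,362) to (462,342), and the rail's back edge from (145,128) to (447,108).

```bash
cat > geo.py <<'E'
from h import *
c=np.load('pics/top0.npz')
f=lambda x,y,z: px2w(c,255+(x+.5)/5-.5,170+(y+.5)/5-.5,z)[:2]
# local: fit jig pose (2D)
L=np.array([[-65,90],[-65,-70],[56,90],[56,-70],[-13,90],[-13,-70]])/1e3
W=np.array([f(162,362,0),f(462,342,0),f(145,128,.026),f(447,108,.026),f(152,253,.016),f(457,235,.016)])
lm,wm=L.mean(0),W.mean(0); H=(L-lm).T@(W-wm)
a=np.arctan2(H[0,1]-H[1,0],H[0,0]+H[1,1]); R=np.array([[np.cos(a),-np.sin(a)],[np.sin(a),np.cos(a)]])
o=wm-R@lm
S=np.array([f(238,482,.016),f(587,488,.016)])
Sj=(S-o)@R
if __name__=='__main__':
    print('jig',o,a,'res mm',1e3*(L@R.T+o-W)); print('stub ends',S,'jig',Sj,Sj.mean(0),'len',np.linalg.norm(S[0]-S[1]))
    k=px2w(c,255+296/5,170+65/5,.138); print('knob j',(k[:2]-o)@R)
E
python3 geo.py
```

```text
jig [0.62935204 0.05599469] 0.09700742921051173 res mm [[ 0.69506212  1.11768783]
 [ 0.80487737 -0.41087836]
 [ 1.58564546  0.84748758]
 [ 1.44904255 -0.93446294]
 [-2.78851024 -0.31415729]
 [-1.74611726 -0.30567681]]
stub ends [[ 0.49204349  0.09584181]
 [ 0.49422359 -0.08471515]] jig [[-0.13280359  0.05295885]
 [-0.14812164 -0.12696037]] [-0.14046261 -0.03700076] len 0.1805701161492427
knob j [0.05373261 0.01015977]
```

```bash
cat > go.py <<'E'
import sys
from geo import *
from scipy.spatial.transform import Rotation as Ro
def report(xj,yj,ztip,yawj,opening,n):
    """tip target in jig mm, yaw of tool y axis relative to jig y (deg); prints n rows"""
    s=robot.read_state(); T=Ro.from_rotvec(s['orientation']); p=s['tool_pos']+T.apply([0,0,.186])
    ax=T.as_matrix(); 
    t2=R@np.array([xj,yj])/1e3+o; tgt=np.array([*t2,ztip/1e3])
    ydir=np.array([-np.sin(a+np.radians(yawj)),np.cos(a+np.radians(yawj)),0])
    best=None
    for sg in (1,-1):
        y=sg*ydir; z=np.array([0,0,-1.]); M=np.column_stack([np.cross(y,z),y,z])
        rv=(T.inv()*Ro.from_matrix(M)).as_rotvec()
        if best is None or np.linalg.norm(rv)<np.linalg.norm(best[0]): best=(rv,M)
    rv,M=best; w0=s['tool_pos']; w1=tgt-M@[0,0,.186]
    print('tip jig now',np.round(1e3*((p[:2]-o)@R),1),round(1e3*p[2],1),'F jig',np.round([*(s['force'][:2]@R),s['force'][2]],1),'t',s['t'],'turn',np.round(np.degrees(rv),2),'open',s['opening'])
    for i in range(n):
        Ti=T*Ro.from_rotvec(rv*i/n)
        print(opening,*np.round(1e3*Ti.inv().apply((w1-w0)/n),1),*np.round(np.degrees(rv)/n,2),sep=', ')
if __name__=='__main__': 
    v=[float(x) for x in sys.argv[1:]]; report(*v[:5],int(v[5]))
E
python3 go.py -185 -37 100 -4.9 93 16; python3 -c "
from geo import *
s=robot.read_state();print(cv2.Rodrigues(s['orientation'])[0])"
```

```text
tip jig now [-360.   539.5] 217.8 F jig [ 0.1 -0.1  0.2] t 0.1 turn [ -0.1   -0.03 -22.07] open 0.0930156181929312
93.0, -26.1, -27.2, 7.4, -0.01, -0.0, -1.38
93.0, -25.4, -27.8, 7.4, -0.01, -0.0, -1.38
93.0, -24.8, -28.4, 7.4, -0.01, -0.0, -1.38
93.0, -24.1, -29.0, 7.4, -0.01, -0.0, -1.38
93.0, -23.4, -29.5, 7.4, -0.01, -0.0, -1.38
93.0, -22.6, -30.1, 7.4, -0.01, -0.0, -1.38
93.0, -21.9, -30.6, 7.4, -0.01, -0.0, -1.38
93.0, -21.2, -31.2, 7.4, -0.01, -0.0, -1.38
93.0, -20.4, -31.7, 7.4, -0.01, -0.0, -1.38
93.0, -19.6, -32.1, 7.4, -0.01, -0.0, -1.38
93.0, -18.9, -32.6, 7.4, -0.01, -0.0, -1.38
93.0, -18.1, -33.0, 7.4, -0.01, -0.0, -1.38
93.0, -17.3, -33.5, 7.4, -0.01, -0.0, -1.38
93.0, -16.5, -33.9, 7.4, -0.01, -0.0, -1.38
93.0, -15.6, -34.3, 7.4, -0.01, -0.0, -1.38
93.0, -14.8, -34.6, 7.4, -0.01, -0.0, -1.38
[[-9.30954479e-01  3.65134529e-01 -7.30758759e-04]
 [ 3.65135242e-01  9.30953194e-01 -1.55096927e-03]
 [ 1.13989767e-04 -1.71070756e-03 -9.99998530e-01]]
```

>>> drive_tool:
  moves: [93, -26, -27, 0, 0, 0, -1.4, 93, -25.5, -28, 0, 0, 0, -1.4, 93, -25, -28.5, 0, 0, 0, -1.4, 93, -24, -29, 0, 0, 0, -1.4, 93, -23.5, -29.5, 5, 0, 0, -1.4, 93, -22.5, -30, 5, 0, 0, -1.4, 93, -22, -30.5, 5, 0, 0, -1.4, 93, -21, -31, 5, 0, 0, -1.4]

```text
t: 0.9
tool_pos: [0.3346, 0.2789, 0.3842]
orientation: [-0.278, -3.129, 0.0]
force: [1.2, -0.6, 0.4]
opening: 0.0929
gripper_force: 0.0
```

>>> drive_tool:
  moves: [93, -20.5, -31.5, 10, 0, 0, -1.4, 93, -19.5, -32, 10, 0, 0, -1.4, 93, -19, -32.5, 10, 0, 0, -1.4, 93, -18, -33, 10, 0, 0, -1.4, 93, -17, -33.5, 10, 0, 0, -1.4, 93, -16.5, -34, 10, 0, 0, -1.4, 93, -15.5, -34, 10, 0, 0, -1.4, 93, -15, -34.5, 10, 0, 0, -1.2]

```text
t: 1.7
tool_pos: [0.4506, 0.0015, 0.3041]
orientation: [0.023, -3.141, -0.0]
force: [0.9, 0.9, 0.7]
opening: 0.0932
gripper_force: 0.0
```

```bash
python3 go.py -180 -37 10 -4.9 93 5
python3 - <<'E'
from h import *
shot('wrist','w1')
E
```

```text
tip jig now [-183.2  -36.9] 118.1 F jig [1.  0.8 0.7] t 1.7 turn [ 0.   -0.01  0.17] open 0.09315622516679227
93.0, -0.6, 0.0, 21.6, 0.0, -0.0, 0.03
93.0, -0.6, 0.0, 21.6, 0.0, -0.0, 0.03
93.0, -0.6, 0.0, 21.6, 0.0, -0.0, 0.03
93.0, -0.6, 0.0, 21.6, 0.0, -0.0, 0.03
93.0, -0.6, 0.0, 21.6, 0.0, -0.0, 0.03
```

View pics/w1.png

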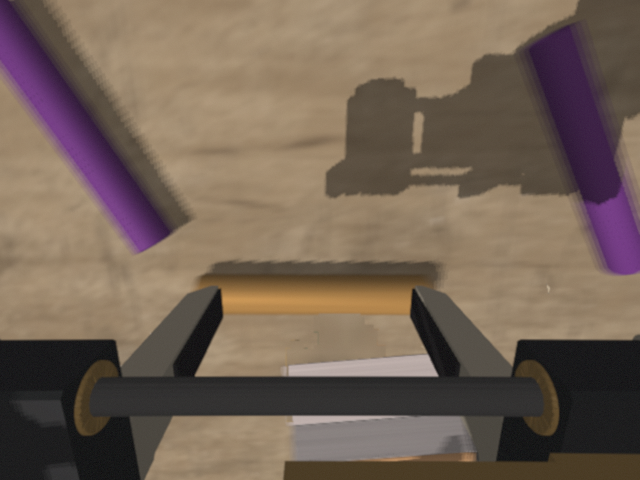

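The wrist view shows the brass stub from (205,290) to (430,290), square to the two fingers and ahead of them. The purple look-alikes are clear of the fingers' path. I'll lower the fingers behind the stub.

>>> drive_tool:
  moves: [93, 0, 0, 30, 0, 0, 0, 93, 0, 0, 30, 0, 0, 0, 93, 0, 0, 25, 0, 0, 0, 93, 0, 0, 15, 0, 0, 0, 93, 0, 0, 6, 0, 0, 0, 93, -5, 0, 0, 0, 0, 0, 93, -5, 0, 0, 0, 0, 0, 93, -5, 0, 0, 0, 0, 0]

```text
t: 2.55
tool_pos: [0.4668, 0.0032, 0.2001]
orientation: [-0.022, 3.139, -0.0]
force: [-0.2, 0.6, 0.8]
opening: 0.0928
gripper_force: 0.0
```

```bash
python3 go.py -92 -37 12 0 93 8
python3 - <<'E'
from h import *
shot('top','t2'); 
im=cv2.imread('pics/t2.png')[170:290,255:415]
cv2.imwrite('pics/t2c.png',cv2.resize(im,None,fx=4,fy=4,interpolation=cv2.INTER_CUBIC))
E
```

```text
tip jig now [-166.4  -36.9] 14.1 F jig [-0.1  0.6  0.8] t 2.55 turn [-0.02  0.14 -4.77] open 0.09278454125915057
93.0, -9.3, 0.8, 0.3, -0.0, 0.02, -0.6
93.0, -9.3, 0.7, 0.3, -0.0, 0.02, -0.6
93.0, -9.3, 0.6, 0.3, -0.0, 0.02, -0.6
93.0, -9.3, 0.5, 0.3, -0.0, 0.02, -0.6
93.0, -9.4, 0.4, 0.3, -0.0, 0.02, -0.6
93.0, -9.4, 0.3, 0.3, -0.0, 0.02, -0.6
93.0, -9.4, 0.2, 0.3, -0.0, 0.02, -0.6
93.0, -9.4, 0.1, 0.3, -0.0, 0.02, -0.6
```

View pics/t2c.png

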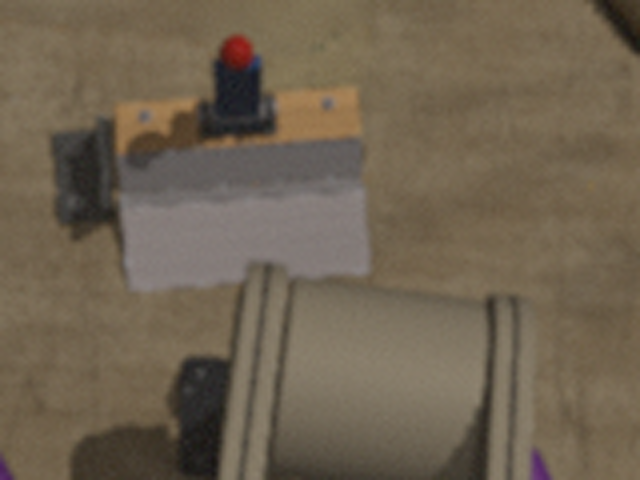

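The arm hides the stub from above in this view; the jig's foot is at (130–368, 280). I'll push gently and square the stub up as it goes.

>>> drive_tool:
  moves: [93, -3, 0, 1, 0, 0, 0, 93, -5, 0.5, 1, 0, 0, -0.6, 93, -7, 0.5, 0, 0, 0, -0.7, 93, -8, 0.5, 0, 0, 0, -0.7, 93, -8, 0.4, 0, 0, 0, -0.7, 93, -8, 0.3, 0, 0, 0, -0.7, 93, -8, 0.2, 0, 0, 0, -0.7, 93, -6, 0.1, 0, 0, 0, -0.7]

```text
t: 3.4
tool_pos: [0.5192, 0.0083, 0.1967]
orientation: [-0.155, 3.137, -0.0]
force: [-0.4, -0.3, -0.6]
opening: 0.0931
gripper_force: 0.0
```

```bash
python3 go.py -70 -37 16 0 93 6
python3 - <<'E'
from h import *
shot('wrist','w3');c=shot('scene','s3')
im=cv2.imread('pics/s3.png')[170:320,250:450]
w=cv2.imread('pics/w3.png')
cv2.imwrite('pics/c3.png',np.hstack([cv2.resize(im,(400,300)),cv2.resize(w,(400,300))]))
E
```

```text
tip jig now [-114.2  -36.8] 10.7 F jig [-0.4 -0.2 -0.6] t 3.4 turn [-0.    0.02  0.08] open 0.09305662498936842
93.0, -7.4, -0.1, -0.9, -0.0, 0.0, 0.01
93.0, -7.4, -0.0, -0.9, -0.0, 0.0, 0.01
93.0, -7.4, -0.0, -0.9, -0.0, 0.0, 0.01
93.0, -7.4, -0.0, -0.9, -0.0, 0.0, 0.01
93.0, -7.4, -0.0, -0.9, -0.0, 0.0, 0.01
93.0, -7.4, -0.0, -0.9, -0.0, 0.0, 0.01
```

View pics/c3.png

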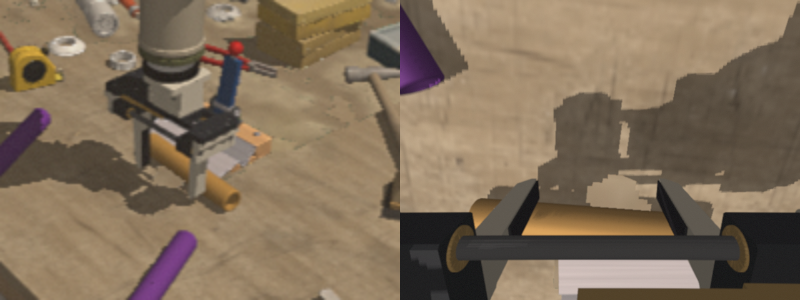

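The left half shows the stub ahead of both fingers with its right end at scene pixel (366,270). The right half shows the stub from (475,205) to about (672,212), so it's a little askew and reaches further right than left. I'll measure that end.

```bash
python3 - <<'E'
from geo import *
for n,m in(('s3',''),('w3','')):
    c=np.load(f'pics/{n}.npz'); im=c['color'].astype(int); hsv=cv2.cvtColor(c['color'],cv2.COLOR_RGB2HSV)
    d=c['depth']; v,u=np.nonzero((hsv[...,1]>130)&(hsv[...,0]>8)&(hsv[...,0]<26)&(d>0))
    p=cv2.undistortPoints(np.stack([u,v],1).astype(float)[:,None],c['mtx'],c['dist_coeffs'])[:,0]
    X=np.column_stack([p,np.ones(len(p))])*d[v,u][:,None]; X=(X-c['t'])@c['R']
    J=np.column_stack([(X[:,:2]-o)@R,X[:,2]])*1e3
    J=J[(J[:,0]>-125)&(J[:,0]<-40)&(abs(J[:,1]+40)<140)&(J[:,2]>8)&(J[:,2]<36)]
    print(n,len(J),J.min(0).round(),J.max(0).round())
    for y in range(-170,70,15):
        q=J[(J[:,1]>y)&(J[:,1]<y+15)]
        if len(q)>5: t=q[q[:,2]>np.percentile(q[:,2],70)]; print(y,len(q),t[:,0].mean().round(1),q[:,2].max().round(1))
E
```

```text
s3 382 [-106. -135.    8.] [-67.  40.  35.]
-140 45 -92.9 35.4
-125 55 -90.6 34.2
-110 43 -89.3 34.1
-95 25 -86.8 34.2
-50 37 -86.9 35.1
-35 39 -84.4 35.0
-20 33 -81.4 35.3
-5 42 -78.1 35.0
10 39 -78.7 34.2
25 19 -75.1 35.3
w3 10441 [-108. -133.    9.] [-86.  19.  33.]
-140 478 -99.5 31.8
-125 591 -100.4 31.8
-95 943 -90.7 32.4
-80 1551 -91.2 32.5
-65 1466 -90.8 32.6
-50 1366 -90.3 32.4
-35 1276 -89.8 31.8
-20 1197 -89.3 31.6
-5 1102 -88.8 30.8
10 471 -88.0 30.1
```

>>> drive_tool:
  moves: [93, -5, 0, 0, 0, 0, 0, 93, -6, 0, -1, 0, 0, 0, 93, -6, 0, -1, 0, 0, 0, 93, -6, 0, -1, 0, 0, 0, 93, -6, 0, -1, 0, 0, 0, 93, -6, 0, -1, 0, 0, 0, 93, -6, 0, -1, 0, 0, 0, 93, -5, 0, -1, 0, 0, 0]

```text
t: 4.3
tool_pos: [0.5637, 0.0128, 0.2034]
orientation: [0.153, -3.134, -0.0]
force: [-8.8, -0.6, 4.2]
opening: 0.0929
gripper_force: 4.2
```

```bash
cat > see.py <<'E'
from geo import *
import sys
for n in sys.argv[1:]:
    c=robot.read_camera(n); hsv=cv2.cvtColor(c['color'],cv2.COLOR_RGB2HSV)
    d=c['depth']; v,u=np.nonzero((hsv[...,1]>130)&(hsv[...,0]>8)&(hsv[...,0]<26)&(d>0))
    p=cv2.undistortPoints(np.stack([u,v],1).astype(float)[:,None],c['mtx'],c['dist_coeffs'])[:,0]
    X=np.column_stack([p,np.ones(len(p))])*d[v,u][:,None]; X=(X-c['t'])@c['R']
    J=np.column_stack([(X[:,:2]-o)@R,X[:,2]])*1e3
    J=J[(J[:,0]>-125)&(J[:,0]<20)&(abs(J[:,1]+30)<140)&(J[:,2]>8)&(J[:,2]<60)]
    print(n,len(J),'y 1-99%',np.percentile(J[:,1],[1,99]).round())
    for y in range(-170,110,20):
        q=J[(J[:,1]>y)&(J[:,1]<y+20)]
        if len(q)>5: t=q[q[:,2]>np.percentile(q[:,2],70)]; print(y,len(q),t[:,0].mean().round(1),np.percentile(q[:,2],95).round(1))
E
python3 see.py scene wrist; python3 go.py -30 -37 20 0 93 6
```

```text
scene 399 y 1-99% [-135.   20.]
-150 33 -48.8 40.3
-130 90 -50.0 41.8
-110 51 -48.7 41.3
-90 7 -48.5 43.7
-70 18 -56.2 39.4
-50 59 -50.4 42.8
-30 55 -48.4 40.9
-10 58 -49.7 42.7
10 28 -52.2 49.7
wrist 12202 y 1-99% [-130.   14.]
-150 120 -58.2 31.1
-130 825 -54.0 37.2
-110 47 -45.2 39.6
-90 1953 -47.5 39.6
-70 2196 -47.4 39.5
-50 2218 -47.5 39.7
-30 2211 -47.5 39.7
-10 2248 -47.9 39.9
10 342 -46.1 40.2
30 42 -58.9 30.8
tip jig now [-69.2 -36.6] 17.8 F jig [-4.1  0.1  2.7] t 4.4 turn [ 0.01 -0.09  0.04] open 0.09304892976046193
93.0, -6.5, -0.1, -0.4, 0.0, -0.01, 0.01
93.0, -6.5, -0.1, -0.4, 0.0, -0.01, 0.01
93.0, -6.5, -0.1, -0.4, 0.0, -0.01, 0.01
93.0, -6.5, -0.1, -0.4, 0.0, -0.01, 0.01
93.0, -6.5, -0.1, -0.4, 0.0, -0.01, 0.01
93.0, -6.5, -0.1, -0.4, 0.0, -0.01, 0.01
```

The stub is square on the ramp against both fingers, so I'll take it over the crest.

>>> drive_tool:
  moves: [93, -5, 0, 0, 0, 0, 0, 93, -5, 0, -1, 0, 0, 0, 93, -5, 0, -1, 0, 0, 0, 93, -5, 0, -1, 0, 0, 0, 93, -5, 0, -1, 0, 0, 0, 93, -4, 0, 0, 0, 0, 0, 93, -4, 0, 0, 0, 0, 0, 93, -4, 0, 0, 0, 0, 0]

```text
t: 5.2
tool_pos: [0.6016, 0.0165, 0.2079]
orientation: [-0.153, 3.137, -0.0]
force: [0.0, -0.2, 0.7]
opening: 0.0928
gripper_force: 0.0
```

```bash
python3 see.py scene wrist; python3 go.py -30 -37 20 0 93 1
```

```text
scene 430 y 1-99% [-136.   28.]
-150 32 -6.2 43.3
-130 90 -3.6 43.4
-110 62 -2.4 42.9
-90 16 -0.2 44.1
-70 10 -13.0 43.8
-50 56 -4.5 44.6
-30 56 -4.7 44.9
-10 67 -5.5 46.3
10 37 -6.1 46.5
wrist 10509 y 1-99% [-131.   14.]
-150 140 -13.2 35.1
-130 429 -11.4 37.7
-110 96 -4.7 41.3
-90 1811 -6.3 41.0
-70 1870 -6.2 41.1
-50 1889 -6.3 41.1
-30 1902 -6.3 41.1
-10 1924 -6.8 41.3
10 448 -5.5 41.5
tip jig now [-31.1 -36.7] 22.0 F jig [ 0.   1.6 -0.1] t 5.3 turn [-0.01  0.07  0.03] open 0.09318614866060883
93.0, -1.3, -0.3, 2.0, -0.01, 0.07, 0.03
```

The stub is seated in the V: its top is at 41 mm, its centre is at y ≈ -43 and its right end is at y ≈ -134. I'll lift clear and go round to its right end.

>>> drive_tool:
  moves: [93, 5, 0, -10, 0, 0, 0, 93, 0, 0, -35, 0, 0, 0, 93, 0, -30, -15, 0, 0, 0, 93, -10, -40, 0, 0, 0, 0, 93, -15, -40, 0, 0, 0, 0, 93, -9, -40, 0, 0, 0, 0, 93, 0, -25, 10, 0, 0, 0, 93, 0, 0, 20, 0, 0, 0]

```text
t: 6.1
tool_pos: [0.6478, -0.1591, 0.2407]
orientation: [-0.147, 3.133, -0.005]
force: [-0.6, -0.2, 0.2]
opening: 0.0931
gripper_force: 0.0
```

```bash
python3 go.py 0 -210 18 0 93 2; python3 see.py wrist
python3 - <<'E'
from h import *
shot('wrist','w5');c=shot('scene','s5')
im=cv2.imread('pics/s5.png')[170:320,250:450]
w=cv2.imread('pics/w5.png')
cv2.imwrite('pics/c5.png',np.hstack([cv2.resize(im,(400,300)),cv2.resize(w,(400,300))]))
E
```

```text
tip jig now [  -1.6 -216.5] 54.7 F jig [-0.6 -0.2  0.2] t 6.1 turn [-0.18  0.27 -0.17] open 0.0931405955380164
93.0, -1.2, 3.0, 18.4, -0.09, 0.14, -0.09
93.0, -1.2, 3.0, 18.4, -0.09, 0.14, -0.09
wrist 9376 y 1-99% [-136.  -47.]
-150 1121 -1.1 41.5
-130 2096 -0.5 41.7
-110 1968 -0.7 41.8
-90 1944 -0.9 41.9
-70 1957 -1.3 41.8
-50 290 1.0 41.2
```

View pics/c5.png

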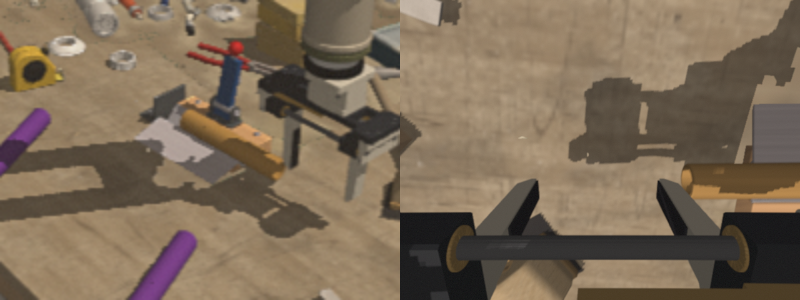

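The stub lies straight in the V with its right end at y = -136, next to the left finger at wrist (685,180) in the picture. I'll lower and push in +y.

>>> drive_tool:
  moves: [93, 0, 0, 20, 0, 0, 0, 93, 0, 0, 15, 0, 0, 0, 93, 0, 5, 0, 0, 0, 0, 93, 0, 5, 0, 0, 0, 0, 93, 0, 5, 0, 0, 0, 0, 93, 0, 5, 0, 0, 0, 0, 93, 0, 5, 0, 0, 0, 0, 93, 0, 5, 0, 0, 0, 0]

```text
t: 7.05
tool_pos: [0.6443, -0.1253, 0.2038]
orientation: [-0.153, 3.136, -0.002]
force: [-0.4, -5.2, 3.1]
opening: 0.0931
gripper_force: 2.8
```

>>> drive_tool:
  moves: [93, 0, 5, 0, 0, 0, 0, 93, 0, 5, 0, 0, 0, 0, 93, 0, 5, 0, 0, 0, 0, 93, 0, 4, 0, 0, 0, 0, 93, 0, 3, 0, 0, 0, 0, 93, 0, 0, 0, 0, 0, 0]

```text
t: 7.65
tool_pos: [0.6421, -0.1031, 0.2036]
orientation: [-0.153, 3.137, -0.001]
force: [0.3, -3.9, 2.3]
opening: 0.0929
gripper_force: 1.7
```

```bash
python3 go.py 0 -149 18 0 93 1; python3 see.py wrist
```

```text
tip jig now [  -2.5 -159.7] 17.6 F jig [-0.1 -3.9  2.3] t 7.65 turn [-0.04  0.07  0.03] open 0.09290131727179796
93.0, -2.7, 10.6, -0.4, -0.04, 0.07, 0.03
wrist 9804 y 1-99% [-98. -19.]
-110 763 -8.3 40.3
-90 2685 -1.7 41.7
-70 2531 -2.4 41.8
-50 2566 -2.4 41.8
-30 1259 -3.2 41.7
```

>>> drive_tool:
  moves: [93, -1, 3, 0, 0, 0, 0, 93, -1, 3, 0, 0, 0, 0, 93, 0, 2, 0, 0, 0, 0, 93, 0, 1, 0, 0, 0, 0]

```text
t: 8.1
tool_pos: [0.6429, -0.0942, 0.2029]
orientation: [-0.153, 3.138, -0.001]
force: [-0.9, -5.4, 3.0]
opening: 0.0933
gripper_force: 2.7
```

>>> drive_tool:
  moves: [93, 0, 1.5, 0, 0, 0, 0, 93, 0, 0, 0, 0, 0, 0]

```text
t: 8.3
tool_pos: [0.6428, -0.0927, 0.2029]
orientation: [-0.153, 3.138, -0.0]
force: [-0.3, -4.3, 2.7]
opening: 0.0926
gripper_force: 2.2
```

>>> drive_tool:
  moves: [93, 0, 1.5, 0, 0, 0, 0, 93, 0, 0, 0, 0, 0, 0]

```text
t: 8.5
tool_pos: [0.6427, -0.0915, 0.2029]
orientation: [-0.153, 3.138, -0.001]
force: [-0.2, -5.6, 2.8]
opening: 0.0929
gripper_force: 3.3
```

```bash
python3 go.py 0 -149 18 0 93 1; python3 see.py wrist
```

```text
tip jig now [  -1.  -148.3] 16.9 F jig [-0.7 -5.5  2.8] t 8.5 turn [-0.05  0.01  0.02] open 0.09290243073289291
93.0, -1.0, -0.9, -1.1, -0.05, 0.01, 0.02
wrist 10218 y 1-99% [-87.  -9.]
-90 2006 -3.3 41.5
-70 2811 -1.5 41.8
-50 2710 -2.0 41.8
-30 2559 -2.2 41.8
-10 132 -15.1 34.6
```

Expected final end at y = -85, so I'll keep going until the force jumps.

>>> drive_tool:
  moves: [93, 0, 1.5, 0, 0, 0, 0, 93, 0, 0, 0, 0, 0, 0]

```text
t: 8.75
tool_pos: [0.6426, -0.0911, 0.2031]
orientation: [-0.152, 3.137, -0.004]
force: [-0.4, -11.5, 1.3]
opening: 0.0925
gripper_force: 5.9
```

>>> drive_tool:
  moves: [93, 0, 1.5, 0, 0, 0, 0, 93, 0, 0, 0, 0, 0, 0]

```text
t: 8.95
tool_pos: [0.6425, -0.0907, 0.2032]
orientation: [-0.152, 3.137, -0.007]
force: [0.2, -15.6, 2.0]
opening: 0.0929
gripper_force: 8.5
```

>>> drive_tool:
  moves: [93, 0, 1, 0, 0, 0, 0, 93, 0, 0, 0, 0, 0, 0]

```text
t: 9.15
tool_pos: [0.6424, -0.0904, 0.2033]
orientation: [-0.151, 3.137, -0.009]
force: [0.2, -21.1, 1.3]
opening: 0.0929
gripper_force: 10.2
```

The force has jumped to 21 N with no travel, so the stub is against the stop. I'll back off, lift, and go behind the knob with the fingers closed.

>>> drive_tool:
  moves: [93, 0, -4, 0, 0, 0, 0, 93, 0, -12, 0, 0, 0, 0, 93, 0, -15, -15, 0, 0, 0, 0, 0, 0, -45, 0, 0, 0, 0, -15, 0, -45, 0, 0, 0, 0, -35, 0, -45, 0, 0, 0, 0, -40, 0, -15, 0, 0, 0, 0, 0, 0, 0, 0, 0, 0]

```text
t: 9.95
tool_pos: [0.7343, -0.1097, 0.3663]
orientation: [-0.154, 3.13, -0.001]
force: [0.6, -0.3, -0.8]
opening: 0.0575
gripper_force: 0.0
```

```bash
python3 go.py 90 10 180 0 0 6; python3 see.py scene
```

```text
tip jig now [  89.8 -175.4] 180.3 F jig [ 0.6 -0.4 -0.8] t 9.95 turn [-0.07  0.42  0.09] open 0.057520112320048396
0.0, -0.3, 30.9, 0.0, -0.01, 0.07, 0.01
0.0, -0.3, 30.9, 0.0, -0.01, 0.07, 0.01
0.0, -0.3, 30.9, 0.0, -0.01, 0.07, 0.01
0.0, -0.3, 30.9, 0.0, -0.01, 0.07, 0.01
0.0, -0.3, 30.9, 0.0, -0.01, 0.07, 0.01
0.0, -0.3, 30.9, 0.0, -0.01, 0.07, 0.01
scene 497 y 1-99% [-87.  91.]
-90 82 -5.7 41.9
-70 53 -5.4 42.8
-50 57 -4.0 42.4
-30 55 -6.1 44.4
-10 57 -6.4 45.0
10 46 -6.3 44.3
30 52 -6.9 44.2
50 42 -6.4 44.2
70 45 -7.1 44.1
90 8 -7.0 41.5
```

>>> drive_tool:
  moves: [0, 0, 31, 0, 0, 0, 0, 0, 0, 31, 0, 0, 0, 0, 0, 0, 31, 0, 0, 0, 0, 0, 0, 31, 0, 0, 0, 0, 0, 0, 31, 0, 0, 0, 0, 0, 0, 30, 0, 0, 0, 0, 0, 0, 20, 0, 0, 0, 0, 0, 30, 0, 0, 0]

```text
invalid input at $.moves: expected a multiple of 7 numbers
```

```bash
python3 go.py 70 10 128 0 0 1
python3 - <<'E'
from geo import *
# knob centre from the scene picture: red pixels, depth
c=shot('scene','s6'); h=cv2.cvtColor(c['color'],cv2.COLOR_RGB2HSV); m=((h[...,0]<5)|(h[...,0]>174))&(h[...,1]>170)&(c['depth']>0)
for v,u in np.argwhere(m)[::7]:
    X=px2w(c,u,v); j=(X[:2]-o)@R*1e3
    if abs(j[0]-40)<60 and abs(j[1]-10)<30 and X[2]>.08: print(u,v,j.round(),X[2].round(3))
im=cv2.imread('pics/s6.png')[140:290,270:470]; cv2.imwrite('pics/c6.png',cv2.resize(im,(800,600)))
E
```

```text
tip jig now [  87.  -175.1] 177.8 F jig [ 0.2  0.  -0.3] t 10.0 turn [-0.02  0.16  0.07] open 0.05364569851017887
0.0, 16.4, 185.1, 49.7, -0.02, 0.16, 0.07
366 191 [51. 12.] 0.148
367 192 [51.  8.] 0.146
369 195 [49. -2.] 0.141
```

View pics/c6.png

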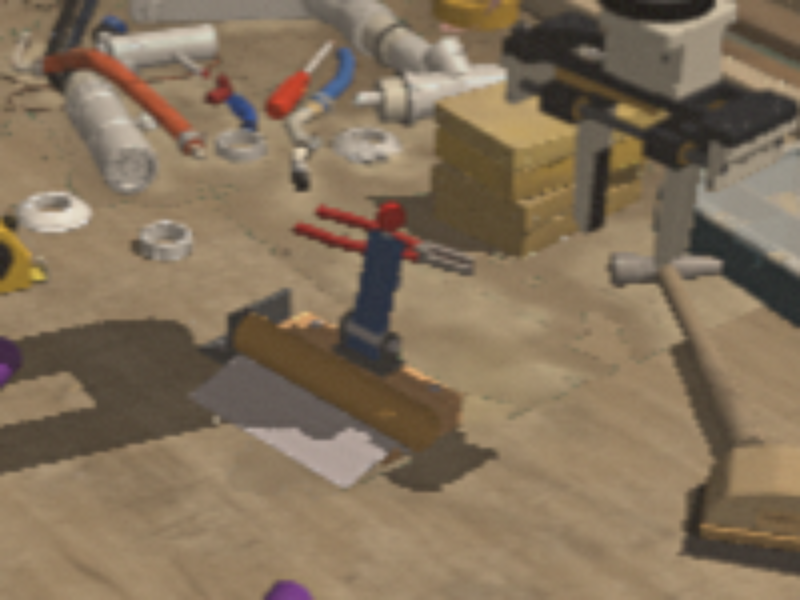

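The stub butts against the dark stop plate at (265,315) and the arm is still upright with its knob at (390,215). My move list was one number short, so I'll resend it.

>>> drive_tool:
  moves: [0, 0, 31, 0, 0, 0, 0, 0, 0, 31, 0, 0, 0, 0, 0, 0, 31, 0, 0, 0, 0, 0, 0, 31, 0, 0, 0, 0, 0, 0, 31, 0, 0, 0, 0, 0, 0, 30, 0, 0, 0, 0, 0, 0, 0, 20, 0, 0, 0, 0, 0, 0, 30, 0, 0, 0]

```text
t: 10.85
tool_pos: [0.7118, 0.0753, 0.3141]
orientation: [-0.156, 3.134, 0.0]
force: [0.7, -1.1, -0.6]
opening: 0.0002
gripper_force: 0.0
```

```bash
python3 go.py 70 10 128 0 0 1
python3 - <<'E'
import numpy as np
# finger-tip centre path in jig (x,z), relative moves, in tool x (=-jig x), z (=-up)
prev=None
for th in np.arange(1.7,-.01,-.1):
    K=np.array([40-90*np.cos(th),48+90*np.sin(th)]); n=np.array([np.sin(th),np.cos(th)])
    f=K+11*n+np.array([7.5*np.sin(th),-6*np.sin(th)])
    print(round(th,2),f.round(1), None if prev is None else (prev-f).round(1)); prev=f
E
```

```text
tip jig now [84.6 11.2] 128.2 F jig [ 0.6 -1.2 -0.6] t 10.85 turn [-0.01  0.19  0.13] open 0.00019037126054161421
0.0, 14.0, -1.2, 0.1, -0.01, 0.19, 0.13
1.7 [ 69.9 129.9] None
1.6 [ 61.1 131.6] [ 8.8 -1.8]
1.5 [ 52.1 132.6] [ 9.  -0.9]
1.4 [ 42.9 132.6] [ 9.2 -0.1]
1.3 [ 33.8 131.9] [9.2 0.8]
1.2 [ 24.6 130.3] [9.1 1.6]
1.1 [ 15.7 127.9] [9.  2.4]
1.0 [  6.9 124.6] [8.7 3.2]
0.9 [ -1.5 120.6] [8.4 4. ]
0.8 [ -9.4 115.9] [8.  4.7]
0.7 [-16.9 110.5] [7.5 5.4]
0.6 [-23.8 104.5] [6.9 6. ]
0.5 [-30.1  97.9] [6.3 6.6]
0.4 [-35.7  90.8] [5.6 7.1]
0.3 [-40.5  83.3] [4.8 7.5]
0.2 [-44.5  75.5] [4.  7.9]
0.1 [-47.7  67.3] [3.2 8.1]
-0.0 [-50.  59.] [2.3 8.3]
```

>>> drive_tool:
  moves: [0, 7, -1, 0, 0, 0, 0, 0, 8, 0, -1, 0, 0, 0, 0, 9, 0, -2, 0, 0, 0, 0, 9, 0, -1, 0, 0, 0, 0, 9, 0, 0, 0, 0, 0, 0, 9, 0, 1, 0, 0, 0, 0, 9, 0, 1.5, 0, 0, 0, 0, 9, 0, 2.5, 0, 0, 0]

```text
t: 11.65
tool_pos: [0.6435, 0.0665, 0.3125]
orientation: [-0.153, 3.136, -0.0]
force: [2.4, -0.5, -1.6]
opening: 0.0005
gripper_force: 1.1
```

```bash
python3 go.py 7 10 124.5 0 0 1
```

```text
tip jig now [15.5  9. ] 126.5 F jig [ 2.3 -0.7 -1.6] t 11.65 turn [-0.02  0.13  0.02] open 0.0005131213843388294
0.0, 8.1, 0.9, 2.0, -0.02, 0.13, 0.02
```

Contact with 2–3 N, so the arm is folding. I'll follow the arc.

>>> drive_tool:
  moves: [0, 8.5, 0.5, 2.5, 0, 0, 0, 0, 8.5, 0.5, 4, 0, 0, 0, 0, 8, 0, 4.5, 0, 0, 0, 0, 7.5, 0, 5.5, 0, 0, 0, 0, 7, 0, 6, 0, 0, 0, 0, 6.5, 0, 6.5, 0, 0, 0, 0, 5.5, 0, 7, 0, 0, 0]

```text
t: 12.35
tool_pos: [0.592, 0.0627, 0.2746]
orientation: [0.153, -3.138, -0.0]
force: [1.5, 1.2, 0.8]
opening: 0.0003
gripper_force: 0.4
```

```bash
python3 go.py -36 10 91 0 0 1
python3 - <<'E'
from h import *
shot('scene','s7')
im=cv2.imread('pics/s7.png')[140:290,270:470]; cv2.imwrite('pics/c7.png',cv2.resize(im,(800,600)))
E
```

```text
tip jig now [-36.6  10.3] 88.6 F jig [1.6 1.1 0.8] t 12.35 turn [ 0.   -0.02  0.03] open 0.00034501550564958595
0.0, -0.5, -0.3, -2.4, 0.0, -0.02, 0.03
```

View pics/c7.png

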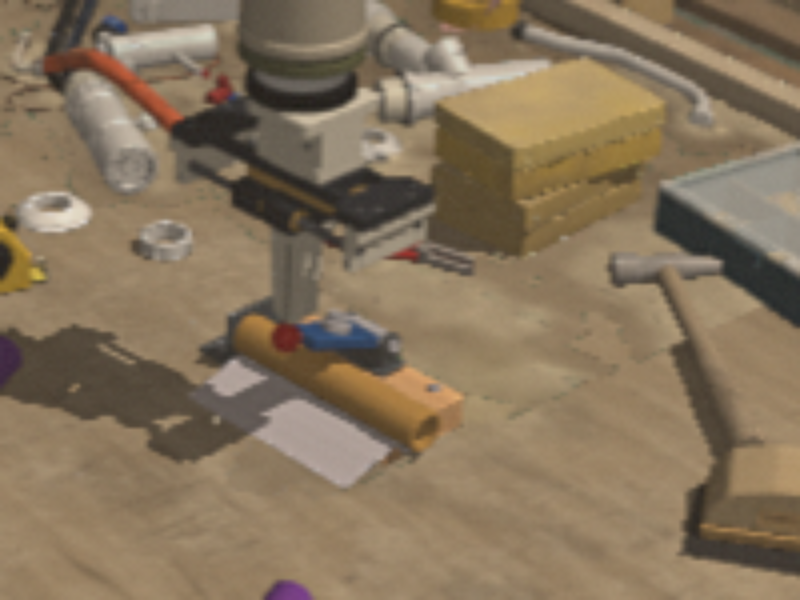

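The guide arm is nearly down, with the knob at (287,337) and the fingertip behind and above it. I'll press the rest of the way.

>>> drive_tool:
  moves: [0, 5, 0, 7, 0, 0, 0, 0, 4, 0, 7, 0, 0, 0, 0, 3, 0, 6, 0, 0, 0, 0, 2, 0, 4, 0, 0, 0, 0, 0, 0, 2, 0, 0, 0]

```text
t: 12.9
tool_pos: [0.5782, 0.0614, 0.2485]
orientation: [0.153, -3.137, 0.0]
force: [-0.1, -0.2, 0.9]
opening: 0.0003
gripper_force: 0.5
```

>>> drive_tool:
  moves: [0, 0, 0, 2, 0, 0, 0, 0, 0, 0, 1, 0, 0, 0]

```text
t: 13.1
tool_pos: [0.5787, 0.0614, 0.2461]
orientation: [0.153, -3.138, 0.0]
force: [0.2, -1.2, 1.1]
opening: 0.0005
gripper_force: 0.5
```

>>> drive_tool:
  moves: [0, 0, 0, 1, 0, 0, 0, 0, 0, 0, 0.5, 0, 0, 0]

```text
t: 13.3
tool_pos: [0.5788, 0.0614, 0.2447]
orientation: [-0.153, 3.138, 0.0]
force: [-0.7, -0.5, 0.3]
opening: -0.0
gripper_force: 0.5
```

```bash
python3 go.py -50 10 59 0 0 1
```

```text
tip jig now [-49.8  10.3] 58.7 F jig [-0.7 -0.5  0.3] t 13.3 turn [0.   0.01 0.03] open -2.3341797180701732e-05
0.0, 0.2, -0.3, -0.3, 0.0, 0.01, 0.03
```

>>> drive_tool:
  moves: [0, 0, 0, 1, 0, 0, 0, 0, 0, 0, 0, 0, 0, 0]

```text
t: 13.5
tool_pos: [0.5788, 0.0614, 0.244]
orientation: [-0.153, 3.138, -0.0]
force: [-1.5, 0.1, 3.5]
opening: 0.0006
gripper_force: 1.3
```

>>> drive_tool:
  moves: [0, 0, 0, 1, 0, 0, 0, 0, 0, 0, 0, 0, 0, 0]

```text
t: 13.7
tool_pos: [0.5788, 0.0614, 0.2436]
orientation: [-0.153, 3.137, -0.0]
force: [-3.9, 0.9, 7.1]
opening: 0.0005
gripper_force: 4.1
```

>>> drive_tool:
  moves: [0, 0, 0, 1, 0, 0, 0, 0, 0, 0, 0, 0, 0, 0]

```text
t: 13.9
tool_pos: [0.5789, 0.0614, 0.2433]
orientation: [-0.153, 3.137, -0.0]
force: [-6.8, -0.9, 12.4]
opening: 0.0005
gripper_force: 6.8
```

The force is up to 12 N with almost no travel, so the arm is resting on the stub. I'll lift away and check.

>>> drive_tool:
  moves: [0, 0, 0, -3, 0, 0, 0, 0, 0, 0, -15, 0, 0, 0, 0, 0, 0, -40, 0, 0, 0, 0, 40, 0, -45, 0, 0, 0, 0, 45, 0, -40, 0, 0, 0, 0, 45, 0, 0, 0, 0, 0, 0, 0, 0, 0, 0, 0, 0]

```text
t: 14.6
tool_pos: [0.4595, 0.0501, 0.3708]
orientation: [0.153, -3.137, 0.0]
force: [-0.2, 0.3, -0.0]
opening: 0.0005
gripper_force: 0.0
```

```bash
python3 see.py scene
python3 - <<'E'
from geo import *
c=shot('scene','s8');shot('top','t8')
h=cv2.cvtColor(c['color'],cv2.COLOR_RGB2HSV); m=((h[...,0]<5)|(h[...,0]>174))&(h[...,1]>170)&(c['depth']>0)
P=[]
for v,u in np.argwhere(m):
    X=px2w(c,u,v); j=(X[:2]-o)@R*1e3
    if abs(j[0]+50)<20 and abs(j[1]-10)<25 and X[2]>.02: P.append([*j,X[2]*1e3])
print(len(P),'knob',np.round(np.mean(P,0)),np.max(P,0).round())
a_=cv2.imread('pics/s8.png')[170:320,250:450]; b=cv2.imread('pics/t8.png')[150:300,240:440]
cv2.imwrite('pics/c8.png',np.hstack([cv2.resize(a_,(400,300)),cv2.resize(b,(400,300))]))
E
```

```text
scene 440 y 1-99% [-87.  93.]
-90 94 -3.4 43.0
-70 67 -4.3 44.5
-50 56 -2.6 44.1
-30 55 -3.5 44.3
-10 35 -8.9 43.2
30 18 -3.1 43.8
50 53 -4.5 44.6
70 49 -5.0 44.2
90 9 -6.3 41.3
29 knob [-55.   5.  54.] [-46.  17.  61.]
```

View pics/c8.png

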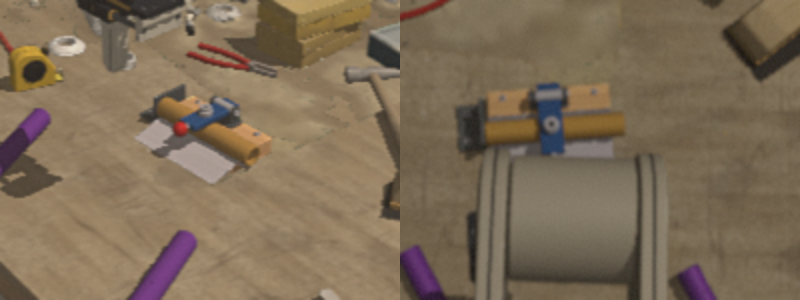

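The stub lies in the V against the stop, shown in the right half at (485,127) by the stop plate. The blue arm lies level across it with the bush at (551,124), and the robot is clear.

```bash
python3 -c "
from plant import robot
print(robot.close_job())"
```

```text
the job is handed in; nothing more can be done
None
```

The job is handed in at about 14.7 s (no verdict came back): the stub is seated in the V against the end stop, the guide arm is folded down onto it, and the robot was clear of everything.

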